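Scuff the print plate and hang the block on its hook

TASK

Pick up the blue scuffing block by its yellow handle and rub its flat grey sole along the middle of the black sprung print plate, all the way from the end with the orange tab to the other end, with the handle bar across the plate's length and a steady light pressure of about 9 N the whole way. Then hang the block by its handle on the steel hook of the stand and let go of it. Do not force the plate or the hook, and leave the mug and the spool alone.

Things in the scene. Friction and masses are not known exactly. Their poses are not given: they have to be found in the camera images.
- block: Loose scuffing block, 0.2-0.4 kg. Origin: centre of the underside of its grey sole, 50 (x) by 120 mm (y); z up. Sole and blue back are 22 mm thick. Bow handle: end posts at y = +-54 mm, 12 mm thick, carry a straight yellow bar along y, 14 mm wide (x), z = 64 to 78 mm, 96 mm clear between posts. Half-turn symmetric about z.
- bar (a point): Middle of the underside of the block's handle bar, 64 mm above the sole's underside; axes as the block's. The opening below it is 42 mm high (z = 22 to 64 of the block). The hook goes under this middle, so grip the bar well to one side of it (about 32 mm).
- bed_frame: Fixed print bed. Origin: on the table under the centre; grey base 250 (x) by 150 mm (y). Above it a level black plate 230 (x) by 140 mm (y) on springs, with an orange tab at its +x end. The plate top's rest height differs each time and is not measured: 45 to 65 mm over the table, find it by touch. It yields straight down, about 1 mm per N after the first 1 N, at most 18 mm.
- stand: Fixed, rigid hook stand. Origin: on the table, on its upright tube's axis. Base plate x = -35 to 75 mm, y = +-55 mm, 14 mm thick; outer tube 28 mm thick, 149 mm high, thin inner tube (16 mm) above it. From the inner tube's top a level steel prong runs along the stand's -x; its height differs each time and is not measured (see prong_foot).
- prong_foot (a point): Point at table height below the middle of the prong, 60 mm along the stand's -x; axes as the stand's. The prong is 8 mm thick, its axis 160 to 220 mm over the table: find it by touch. It ends 110 mm from the tube's axis and turns up there; that tip's top is at 114 mm (outermost 118 mm), 18 mm above the prong's axis. Nothing on the stand is higher.
- mug: White mug, 80 mm wide, 90 mm high, loose. Origin: centre of its underside. Bystander.
- spool: Orange spool, 60 mm wide, 40 mm high, loose. Origin: centre of its underside. Bystander.
Things that resemble listed ones, but are neither listed nor needed, are in the scene too. Several things look just like the block: the one meant starts farthest to the robot's left.

How it is judged (in metres and radians):
On the way, in this order (a step that is already met when the one before it is completed fails the run):
1. the block's centre is at least 60 mm from the plate's middle towards the orange tab, pressing with 5 to 14 N, lined up with the plate's length (within 14 degrees, 30 mm sideways) and flat (x of block in the frame of bed_frame between 0.06 and 0.1 m and contact force between block and bed_frame between 5 and 14 N and y of block in the frame of bed_frame between -0.03 and 0.03 m and angle between the x axis of block and the x axis of bed_frame, either way round below 0.25 rad and angle between block's own z axis and vertical below 0.15 rad), for 0.05 s.
2. 30 mm (give or take 12) from the middle, still pressing likewise (x of block in the frame of bed_frame between 0.018 and 0.042 m and contact force between block and bed_frame between 5 and 14 N and y of block in the frame of bed_frame between -0.03 and 0.03 m and angle between the x axis of block and the x axis of bed_frame, either way round below 0.25 rad and angle between block's own z axis and vertical below 0.15 rad), for 0.05 s.
3. at the middle (12 mm), still pressing likewise (x of block in the frame of bed_frame between -0.012 and 0.012 m and contact force between block and bed_frame between 5 and 14 N and y of block in the frame of bed_frame between -0.03 and 0.03 m and angle between the x axis of block and the x axis of bed_frame, either way round below 0.25 rad and angle between block's own z axis and vertical below 0.15 rad), for 0.05 s.
4. 30 mm (12) past the middle, still pressing likewise (x of block in the frame of bed_frame between -0.042 and -0.018 m and contact force between block and bed_frame between 5 and 14 N and y of block in the frame of bed_frame between -0.03 and 0.03 m and angle between the x axis of block and the x axis of bed_frame, either way round below 0.25 rad and angle between block's own z axis and vertical below 0.15 rad), for 0.05 s.
5. at least 60 mm past the middle, still pressing likewise (x of block in the frame of bed_frame between -0.1 and -0.06 m and contact force between block and bed_frame between 5 and 14 N and y of block in the frame of bed_frame between -0.03 and 0.03 m and angle between the x axis of block and the x axis of bed_frame, either way round below 0.25 rad and angle between block's own z axis and vertical below 0.15 rad), for 0.05 s.
At the end, for the whole second after the job is handed in: The block hangs at rest on the stand's prong by its handle bar: the bar's middle between the upright tube and the turned-up tip and within 20 mm of the prong sideways, on the hook and over 150 mm up, upright within 20 degrees, released; mug and spool within 20 mm of their starts (x of bar in the frame of stand between -0.106 and -0.012 m and y of bar in the frame of stand between -0.02 and 0.02 m and z of bar in the frame of stand above 0.15 m and contact force between block and stand above 1 N and angle between block's own z axis and vertical below 0.35 rad and linear speed of block below 0.05 m/s and angular speed of block below 0.5 rad/s and distance of each of mug, spool from where it was at the start of the episode below 0.02 m); the robot touches nothing.
It fails at once if the plate is pressed with more than 20 N by the block (contact force between block and bed_frame above 20 N).
It fails at once if the block pushes the stand with more than 40 N (contact force between block and stand above 40 N).
It fails at once if the robot pushes the plate or the stand with more than 40 N (contact force between any of the fingers, the arm and bed_frame above 40 N or contact force between any of the fingers, the arm and stand above 40 N).
It fails at once if a bystander is shifted by more than 20 mm (distance of any of mug, spool from where it was at the start of the episode above 0.02 m).
It also fails if it takes over 67 s, if anything falls off the work surface, if the arm or the gripper's body presses on something with over 40 N, if the wrist force passes 120 N, or if a joint passes its speed limit or range.

ROBOT

A 7-joint arm with a two-finger parallel gripper is mounted at the origin on the work surface. World frame = base frame: x ahead of the robot, y to its left, z up, the work surface at z = 0. Lengths are in mm, angles in rad, forces in N, time in s.
With the tool pointing down it reaches from about 425 to 825 mm from the base axis. Payload 3.6 kg.
Tool frame: the origin (TCP) lies midway between the tips of the shut fingers; the grasp point (between the pads) lies 19 mm behind it; y points along the fingers, z is the direction in which the jaws open and shut, and the axes are right-handed (so a half turn about y gives the same grasp; the last joint's range is limited). The gripper opens to 93 mm and grips with 3 to 60 N. Pads are 15 mm wide; open, the fingers measure 128 mm over their backs; the gripper's body (75 mm by 188 mm) begins 65 mm behind the grasp point.
Start: joints at [-1.306, 0.615, -0.013, 1.423, 0.008, 1.103, -0.04], TCP at [186.334, 622.689, 218.64] pointing down, gripper open.
Joint ranges: [-3.12, 3.12], [-0.3, 2.06], [-1.34, 1.32], [0.26, 2.42], [-1.36, 4.5], [0.01, 1.98], [-2.84, 2.84]. Speed limits (rad/s): [2.79, 2.79, 3.14, 3.14, 3.14, 3.14, 3.14].

INTERFACE

Orientations are given as [roll, pitch, yaw] about the fixed x, y, z axes, in that order (R = Rz(yaw) Ry(pitch) Rx(roll)).
In Python, from bench import env gives the robot as it stands. The module is installed in compiled form; this text tells all that it offers.
- The arm moves only by the shell command python3 -m crank 'ROWS'. ROWS is a JSON object of lists of equal length, an entry for each row: "hand": the closure, from 0 (fully open) to 1 (shut); "travel": the shift along the tool's x, y, z in mm, a list of three; "dr": the turn, a rotation vector about the tool's x, y, z in degrees, a list of three. A call has 1 to 20 rows; each row shifts and turns the pose as measured when the row begins, along the tool's axes as they then stand; what a row does not reach is not made up. A row lasts 1/8 s, in which the tool goes at most 62.5 mm and 10.7 degrees, less where a joint would pass 70% of its speed; a pose out of reach is approached as far as the arm can. A call with a gripper value outside its range is refused whole. The fingers move at their own pace and stop on an object; the grip force is fixed at half the most. Time passes only in rows, so rows that do not move let the fingers close. It gives the time, the measured TCP pose, the force and the opening at its end, in the units of the state.
- env.sense(): the state, without advancing time (a new reading comes with each control period).
- env.snapshot(name): name is "side" or "top" or "wrist"; returns (picture, depth): 400x640x3 uint8, red, green, blue; 400x640 float32, mm along the optical axis (not along the pixel's ray), 0 where there is no reading.
- env.camera_model(name): a dict with "K" (3x3 intrinsics, pixels), "position" and "attitude" of the camera in the world. Camera axes: x right, y down, z forward; pixel columns grow to the right and rows downward; lengths in mm; the calibration is good to about 2 mm. A picture is of the moment at which its call begins: read the wrist's pose just before it. camera_model takes no time and is no camera call; for the wrist camera it gives the pose at the moment of the call.
- env.job_done(): hands the job in, once; it reports no verdict.
The state is a dict: "time_s": time; "qpos": joint angles; "joint_velocities": joint speeds; "joint_torque": joint torques, N m; "position": TCP position; "orientation": TCP orientation; "ft_force": force on the tool from outside, world axes, zero at the start; "moment": the same for the moment, N m; "finger_gap": finger opening in mm.
Only numpy, scipy, OpenCV 4.12 (cv2) and the standard library are available. Lean on these libraries where they do the work, as an engineer would, in place of code of your own. Each camera call takes 0.05 s, during which the arm holds its last target.

## Working session

There is one attempt and no reset: what is moved stays moved. The work goes in short steps, Python scripts to look and compute and a shell command to move; the robot and the scene stay as the last step left them, time stands still between calls to the robot, and variables do not carry over. Pictures are saved under pics/ and viewed, and the job is handed in when it is done.

```bash
mkdir -p pics
cat > h.py <<'E'
import numpy as np, cv2
from bench import env
from scipy.spatial.transform import Rotation as R
def snap(n,f):
    m=env.camera_model(n); p,d=env.snapshot(n)
    cv2.imwrite(f'pics/{f}.png',p[:,:,::-1]); np.savez(f'pics/{f}.npz',p=p,d=d,K=m['K'],pos=m['position'],att=np.array(m['attitude']))
    return p,d,m
def Rc(att):
    att=np.array(att); return att if att.shape==(3,3) else R.from_euler('xyz',att).as_matrix()
def load(f): return np.load(f'pics/{f}.npz')
def w(z,u,v,dep=None):
    d=z['d'][int(round(v)),int(round(u))] if dep is None else dep
    c=np.linalg.inv(z['K'])@[u,v,1]*d
    return Rc(z['att'])@c+z['pos']
def wz(z,u,v,h):
    r=Rc(z['att'])@(np.linalg.inv(z['K'])@[u,v,1]); t=(h-z['pos'][2])/r[2]
    return z['pos']+t*r
def proj(z,P):
    c=Rc(z['att']).T@(np.array(P)-z['pos']); q=z['K']@c; return q[:2]/q[2]
E
python3 - <<'E'
from h import *
s=env.sense(); print(s)
for n in ['top','side','wrist']:
    p,d,m=snap(n,n+'0'); print(n,m)
E
```

```text
{'time_s': 0.0, 'qpos': array([-1.30648733,  0.61589582, -0.01263907,  1.42488281,  0.00808902,
        1.10340309, -0.04037433]), 'joint_velocities': array([-1.63868485e-03,  7.74570514e-04, -1.91317739e-03, -9.88941214e-05,
       -2.09370125e-03,  1.22879327e-03,  1.05927410e-03]), 'joint_torque': array([-4.16390890e-05, -4.58937407e+01,  2.09263922e-01, -1.65744460e+01,
       -6.10748003e-02,  2.05684447e-02,  2.42748429e-04]), 'position': array([186.12280516, 621.95855561, 217.50163294]), 'orientation': array([-1.57333572e+00, -1.33289307e-05, -2.90703319e-01]), 'ft_force': array([ 1.06407806, -0.43620382,  0.29535172]), 'moment': array([-0.02626619,  0.07739695,  0.07976795]), 'finger_gap': 93.12979932340119}
top {'K': array([[477.67612773,   0.        , 316.64157352],
       [  0.        , 477.67612773, 205.67278852],
       [  0.        ,   0.        ,   1.        ]]), 'position': array([ 353.77421223,  -26.52798214, 1051.5657518 ]), 'attitude': array([-2.9526956,  0.0174221, -1.5795694])}
side {'K': array([[455.32094721,   0.        , 321.09910823],
       [  0.        , 455.32094721, 202.87401008],
       [  0.        ,   0.        ,   1.        ]]), 'position': array([ 124.17711845, -646.38630617,  530.70059585]), 'attitude': array([-2.1010367 ,  0.0161014 , -0.59335266])}
wrist {'K': array([[312.82902057,   0.        , 320.96135441],
       [  0.        , 312.82902057, 196.83649909],
       [  0.        ,   0.        ,   1.        ]]), 'position': array([120.40935036, 641.23633359, 383.68556988]), 'attitude': array([2.89133422e+00, 2.68369129e-03, 1.28062560e+00])}
```

View pics/top0.png

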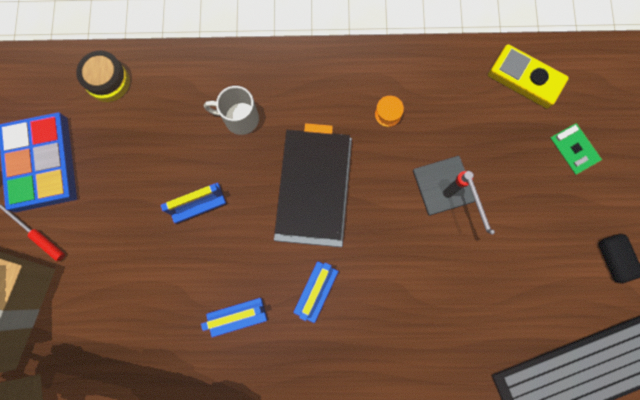

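View pics/side0.png

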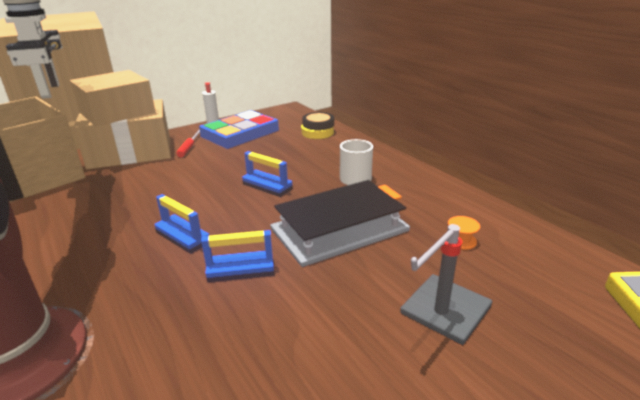

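View pics/wrist0.png

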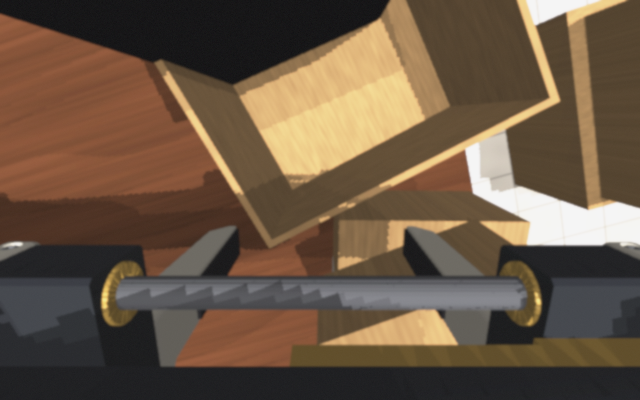

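The top view shows three lookalike blocks, at (195,202), (234,317) and (316,292). The bed is at (313,187) with its tab at (318,129), the mug at (238,110), the spool at (389,110), and the stand at (455,185) with the prong tip at (491,232). I'll measure these and crop in on the leftmost block.

Run:
```python
from h import *
z=load('top0')
for n,(u,v) in dict(b1=(193,197),b2=(234,317),b3=(316,292),plate=(313,187),mugrim=(238,92),spool=(389,108),tube=(466,177),tip=(491,232),red=(463,180)).items():
    print(n,w(z,u,v).round(1))
s=load('side0')
for n,(u,v) in dict(b1=(266,160),b2=(178,207),b3=(237,238),plate=(340,210),prongroot=(452,231),tip=(415,263),).items():
    print('side',n,w(s,u,v).round(1))
p=z['p'][:,:,::-1]
cv2.imwrite('pics/c1.png',np.hstack([cv2.resize(p[165:245,140:260],(600,400),interpolation=2),]))
cv2.imwrite('pics/c2.png',cv2.resize(p[110:260,260:360],(533,800)[0:2] if 0 else (400,600),interpolation=2))
cv2.imwrite('pics/c3.png',cv2.resize(p[145:245,400:510],(660,600),interpolation=2))
q=s['p'][:,:,::-1]
cv2.imwrite('pics/c4.png',cv2.resize(q[215:335,390:510],(600,600),interpolation=2))
# height map of boxes near the arm from top
for v in range(200,400,20): print(v,[int(w(z,u,v)[2]) if z['d'][v,u]>0 else None for u in range(0,300,25)])
```

```text
b1 [561.1 246.6  80.8]
b2 [316.1 155.8  76.1]
b3 [363.8  -8.4  79.8]
plate [584.5  -3.5  58.5]
mugrim [799.7 160.3  66.6]
spool [ 768.  -174.5   39.7]
tube [ 574.  -295.3  170.7]
tip [ 467.  -329.1  185.3]
red [ 572.5 -294.4  153.7]
side b1 [559.3 245.6  74.5]
side b2 [313.  146.2  78.8]
side b3 [364.3 -12.7  74.8]
side plate [583.7 -18.9  58. ]
side prongroot [ 567.5 -306.4  171.6]
side tip [ 467.4 -335.7  178.9]
200 [4, 39, 33, -1, -3, 4, 2, 79, 23, 1, 2, -1]
220 [4, 2, 0, 0, 0, 0, 2, 25, 0, 1, 2, 1]
240 [1, 2, 1, 0, 2, 0, -1, 0, 0, -1, -2, 10]
260 [120, 17, 0, 0, 0, 2, 2, -1, 0, -1, 1, 0]
280 [122, 88, 3, 2, 2, 0, 1, 0, -2, 1, 1, 0]
300 [121, 64, 0, 1, 0, 3, 0, 0, 0, 0, 1, 2]
320 [116, 35, 0, 2, -1, 0, 0, 2, 4, 80, 25, 4]
340 [94, 5, 1, 0, 2, 0, 0, 2, 2, 2, 1, 0]
360 [67, 0, 4, 0, 0, 1, 0, 0, 3, 0, 5, 1]
380 [1, 52, 3, 1, 0, 6, 4, 0, 0, -1, -2, 0]
```

View pics/c1.png

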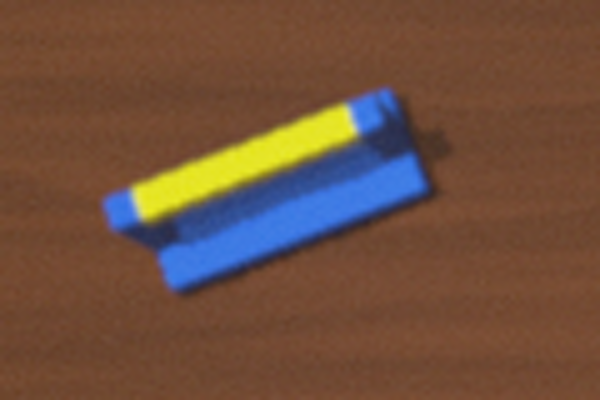

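View pics/c2.png

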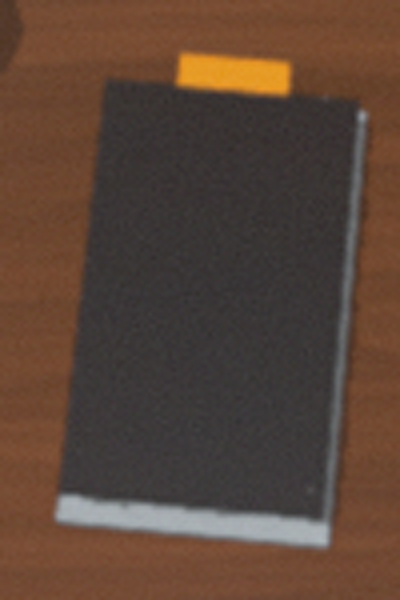

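View pics/c3.png

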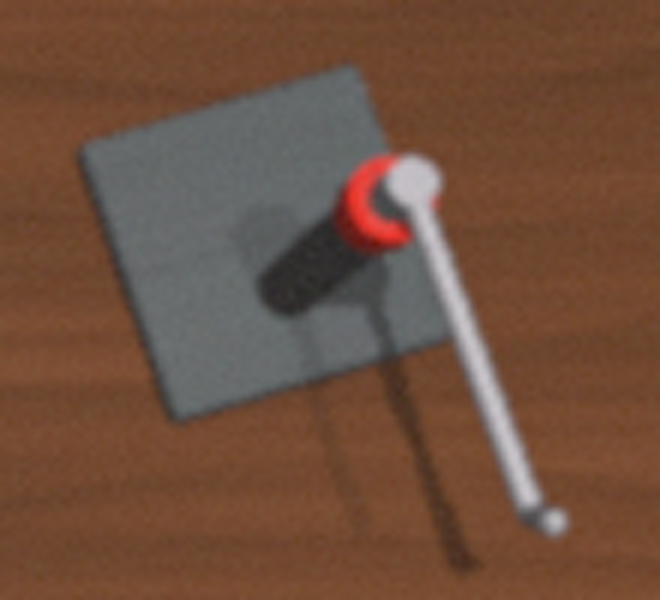

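View pics/c4.png

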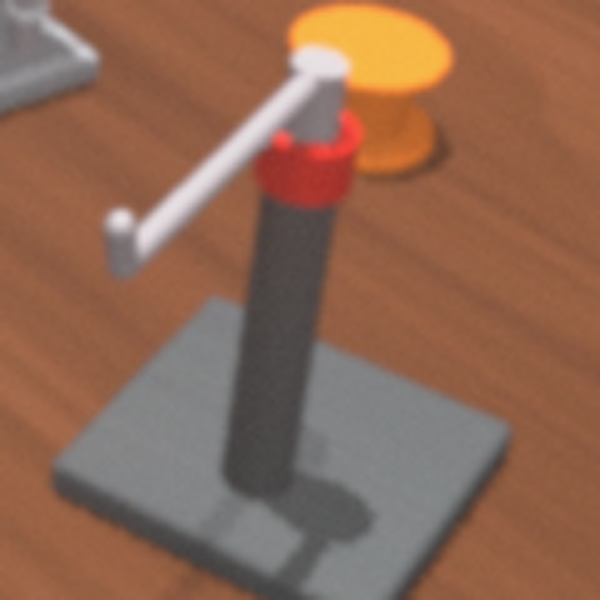

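The crop confirms the chosen block at (195,202): yellow bar between blue posts, farthest left (y≈246 against 156 and -8). Next I'll compute the poses from corners.

Run:
```python
from h import *
z=load('top0')
def C(pts,s,o,h): return np.array([wz(z,o[0]+u/s-0.0,o[1]+v/s,h) for u,v in pts])
P=C([(107,80),(362,102),(325,518),(62,495)],4,(260,110),58); print('plate',P.round(1),P.mean(0))
e=[np.linalg.norm(P[i]-P[(i+1)%4]) for i in range(4)];print(e)
d=(P[0]+P[1]-P[2]-P[3])[:2]; yaw_bed=np.degrees(np.arctan2(d[1],d[0]));print('bed yaw',yaw_bed)
T=C([(180,75),(291,78)],4,(260,110),50);print('tab',T.mean(0))
B=C([(103,200),(132,190),(345,103),(392,88),(402,113)],5,(140,165),78);print('bar top far edge',B.round(1))
S=C([(178,292),(430,190)],5,(140,165),20);print('back near edge',S.round(1), np.linalg.norm(S[0]-S[1]))
st=C([(83,150),(355,66),(175,422),(453,335)],6,(400,145),14);print('stand',st.round(1))
print(np.linalg.norm(st[0]-st[1]),np.linalg.norm(st[0]-st[2]))
d=(st[0]-st[2]);print('stand yaw',np.degrees(np.arctan2(d[1],d[0])))
# prong at heights, tip
for h in(160,180,200,220): print(h,C([(413,185),(530,500)],6,(400,145),h).round(1).tolist(),'tip',C([(552,520)],6,(400,145),h+18).round(1).tolist())
sd=load('side0')
def D(pts,h): return np.array([wz(sd,390+u/5,215+v/5,h) for u,v in pts])
for h in(160,170,180,190,200,220): print('side',h,D([(320,65)],h+4).round(1).tolist(),'tip',D([(120,215)],h+18).round(1).tolist())
for nm,zz in (('top',z),('side',sd)):
    p=zz['p'].astype(int)
    m=(p[...,0]>150)&(p[...,1]>140)&(p[...,2]<90)
    v,u=np.nonzero(m)
    X=np.array([w(zz,a,b) for a,b in zip(u,v)])
    k=(np.abs(X[:,0]-560)<80)&(np.abs(X[:,1]-245)<80)&(X[:,2]>71)
    Y=X[k]; 
    r=cv2.minAreaRect(Y[:,:2].astype(np.float32));print(nm,k.sum(),Y.mean(0),r)
    vv=np.linalg.svd(Y[:,:2]-Y[:,:2].mean(0),full_matrices=False)[2][0];print(np.degrees(np.arctan2(vv[1],vv[0])))
```

```text
plate [[713.1  53.   58. ]
 [698.5 -85.9  58. ]
 [471.4 -61.6  58. ]
 [485.   75.9  58. ]] [591.99452268  -4.655494    58.        ]
[np.float64(139.7199070369461), np.float64(228.41046497834515), np.float64(138.2555203670152), np.float64(229.31630270301162)]
bed yaw -5.925173813758544
tab [716.99610621 -17.16153183  50.        ]
bar top far edge [[545.4 314.6  78. ]
 [549.6 302.7  78. ]
 [585.7 214.6  78. ]
 [592.  194.9  78. ]
 [581.1 190.4  78. ]]
back near edge [[515.3 299.7  20. ]
 [559.6 189.9  20. ]] 118.37718632504746
stand [[ 630.9 -228.2   14. ]
 [ 661.9 -331.1   14. ]
 [ 527.7 -256.9   14. ]
 [ 558.9 -360.3   14. ]]
107.49684658871107 107.05227773890637
stand yaw 15.556747457186408
160 [[579.0, -304.1, 160.0], [477.3, -333.5, 160.0]] tip [[468.6, -333.5, 178.0]]
180 [[573.9, -297.9, 180.0], [474.5, -326.6, 180.0]] tip [[466.0, -326.5, 198.0]]
200 [[568.9, -291.7, 200.0], [471.8, -319.7, 200.0]] tip [[463.3, -319.4, 218.0]]
220 [[563.8, -285.4, 220.0], [469.0, -312.8, 220.0]] tip [[460.7, -312.4, 238.0]]
side 160 [[585.1, -295.5, 164.0]] tip [[474.4, -326.8, 178.0]]
side 170 [[572.5, -305.1, 174.0]] tip [[464.5, -335.8, 188.0]]
side 180 [[560.0, -314.7, 184.0]] tip [[454.6, -344.9, 198.0]]
side 190 [[547.4, -324.2, 194.0]] tip [[444.6, -353.9, 208.0]]
side 200 [[534.8, -333.8, 204.0]] tip [[434.7, -363.0, 218.0]]
side 220 [[509.7, -352.9, 224.0]] tip [[414.8, -381.1, 238.0]]
top 319 [561.61014059 256.65082683  78.9531864 ] ((561.7177734375, 257.3756408691406), (15.326408386230469, 93.48053741455078), 21.09381675720215)
-68.59615925843443
side 75 [557.44217117 252.1677219   74.74394448] ((561.0185546875, 255.40882873535156), (17.77978515625, 86.42147827148438), 20.220685958862305)
-69.20758663580743
```

Measured poses:
- **Block:** centre about (561,254.5), yaw about 21.7°.
- **Bed:** (592,-5), yaw -5.9°, tab at +x, top about 58.
- **Stand:** (576,-300), yaw about 16°. Top and side rays agree on a prong height of about 167.

I'll grip the bar about 31 mm toward block -y (the robot's right), coming in from above.

```bash
cat >> h.py <<'E'
def Rt(jaw): # tool rotation for tool down, jaw dir degrees
    return R.from_euler('xyz',[-np.pi/2,0,np.radians(jaw-90)])
def cur():
    s=env.sense(); return s,np.array(s['position']),R.from_euler('xyz',s['orientation'])
def plan(p1,jaw,n,p0=None,r0=None):
    if p0 is None: s,p0,r0=cur(); print('t',s['time_s'],'p',p0.round(1),'jaw',round(np.degrees(s['orientation'][2])+90,2),'ori',np.round(s['orientation'],3),'F',s['ft_force'].round(2),'M',s['moment'].round(3),'gap',round(s['finger_gap'],1))
    p1=np.array(p1,float); r1=Rt(jaw); rv=(r0.inv()*r1).as_rotvec()
    T=[];D=[]
    for i in range(n):
        ri=r0*R.from_rotvec(rv*i/n)
        T.append(ri.inv().apply((p1-p0)/n).round(1).tolist()); D.append(np.degrees(rv/n).round(2).tolist())
    print('travel',T);print('dr',D[0]); return p1,r1
def st():
    s,p,r=cur(); print('t',round(s['time_s'],2),'p',p.round(1),'jaw',round(np.degrees(s['orientation'][2])+90,2),'ori',np.round(s['orientation'],3),'F',s['ft_force'].round(2),'M',s['moment'].round(3),'gap',round(s['finger_gap'],1))
E
python3 - <<'E'
from h import *
_,p,r=cur()
a=plan([p[0]+10,p[1]-20,270],73.3,2)
plan([572.5,225.5,190],21.7,12,*a)
E
```

```text
t 0.15 p [186.2 622.1 217.8] jaw 73.34 ori [-1.573 -0.    -0.291] F [ 0.   -0.   -0.01] M [0.05  0.034 0.004] gap 92.9
travel [[7.7, -26.1, -8.2], [7.7, -26.1, -8.2]]
dr [0.06, 0.02, 0.0]
travel [[39.1, 6.7, -21.1], [40.5, 6.7, -18.1], [41.8, 6.7, -15.0], [42.8, 6.7, -11.8], [43.5, 6.7, -8.6], [44.1, 6.7, -5.3], [44.3, 6.7, -2.0], [44.3, 6.7, 1.4], [44.1, 6.7, 4.7], [43.6, 6.7, 8.0], [42.9, 6.7, 11.2], [42.0, 6.7, 14.4]]
dr [0.0, 4.3, -0.0]
```

```bash
python3 -m crank '{"hand":[0,0,0,0,0,0,0,0,0,0,0,0,0,0],"travel":[[8,-26,-8],[8,-26,-8],[39,7,-21],[40,7,-18],[42,7,-15],[43,7,-12],[43,7,-9],[44,7,-5],[44,7,-2],[44,7,1],[44,7,5],[44,7,8],[43,7,11],[42,7,14]],"dr":[[0,0,0],[0,0,0],[0,4.3,0],[0,4.3,0],[0,4.3,0],[0,4.3,0],[0,4.3,0],[0,4.3,0],[0,4.3,0],[0,4.3,0],[0,4.3,0],[0,4.3,0],[0,4.3,0],[0,4.3,0]]}'
python3 - <<'E'
from h import *
plan([572.5,225.5,190],21.7,2)
snap('wrist','w1')
E
```

```text
time_s: 1.9
position: [573.9, 212.9, 180.5]
orientation: [-1.579, -0.002, -1.209]
ft_force: [0.2, 0.1, 1.2]
finger_gap: 92.9
t 1.9 p [573.9 212.9 180.5] jaw 20.72 ori [-1.579 -0.002 -1.209] F [0.23 0.13 1.19] M [-0.008  0.01  -0.009] gap 92.9
travel [[-6.1, -4.8, 1.5], [-6.1, -4.8, 1.6]]
dr [0.24, -0.49, 0.05]
```

View pics/w1.png

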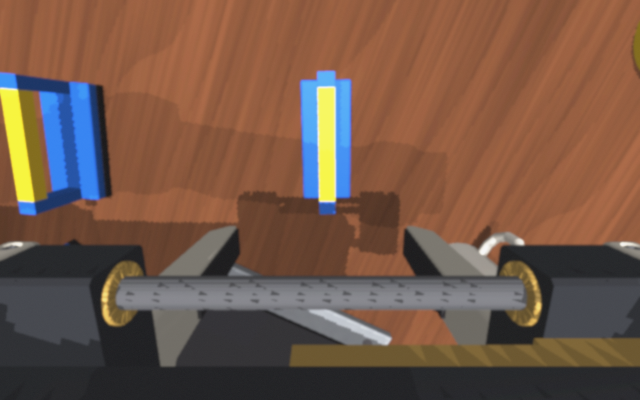

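The wrist view shows the target block: yellow bar from (327,87) to (327,203), with its neighbour at left (20,150). I'll refine with the bar ends.

Run:
```python
from h import *
z=load('w1')
p=z['p'].astype(int); m=(p[...,0]>200)&(p[...,1]>190)&(p[...,2]<120); m[:,:200]=0; m[:,450:]=0; m[250:]=0
v,u=np.nonzero(m); print(u.min(),u.max(),v.min(),v.max())
a,b=[ (u[v==k].mean(),k) for k in (v.min()+1,v.max()-1)]
a=(a[0],v.min()-.5);b=(b[0],v.max()+.5)
A=wz(z,*a,78);B=wz(z,*b,78);print(a,b,A,B,np.linalg.norm(A-B),(A+B)/2,np.degrees(np.arctan2(*(A-B)[[1,0]])))
print(np.median([w(z,x,y)[2] for x,y in zip(u,v)]))
```

```text
319 335 89 200
(np.float64(325.5), np.float64(88.5)) (np.float64(327.0), np.float64(200.5)) [544.04400204 297.73498224  78.        ] [579.03753547 210.08579777  78.        ] 94.37651677922864 [561.54076876 253.91039     78.        ] 111.76412773718431
77.96793360638947
```

Run:
```python
from h import *
a=plan([573,225.2,110],21.8,3)
plan([573,225.2,53],21.8,3,*a)
```

```text
t 1.95 p [578.4 204.4 179.6] jaw 20.04 ori [-1.578 -0.01  -1.221] F [ 3.51 -5.09  0.43] M [-0.357 -0.25   0.039] gap 92.9
travel [[-7.4, 23.1, 0.9], [-7.3, 23.1, 0.9], [-7.2, 23.2, 0.9]]
dr [0.14, -0.59, 0.19]
travel [[0.0, 19.0, -0.0], [0.0, 19.0, -0.0], [0.0, 19.0, -0.0]]
dr [0.0, 0.0, 0.0]
```

```bash
python3 -m crank '{"hand":[0,0,0,0],"travel":[[-7,23,1],[-7,23,1],[-7,23,1],[0,0,0]],"dr":[[0,-0.6,0],[0,-0.6,0],[0,-0.6,0],[0,0,0]]}'
python3 - <<'E'
from h import *
plan([573,225.2,53],21.8,3)
E
```

```text
time_s: 2.45
position: [574.3, 221.5, 107.4]
orientation: [-1.58, -0.011, -1.194]
ft_force: [-0.1, 1.2, 0.6]
finger_gap: 92.8
t 2.45 p [574.3 221.5 107.4] jaw 21.6 ori [-1.58  -0.011 -1.194] F [-0.12  1.22  0.62] M [-0.01   0.115 -0.014] gap 92.8
travel [[-1.5, 18.1, 0.2], [-1.4, 18.1, 0.2], [-1.4, 18.1, 0.1]]
dr [0.18, -0.07, 0.21]
```

```bash
python3 -m crank '{"hand":[0,0,0,0,0],"travel":[[-1.5,18,0],[-1.5,18,0],[-1.5,18,0],[0,0,0],[0,0,0]],"dr":[[0.2,-0.1,0.2],[0.2,-0.1,0.2],[0.2,-0.1,0.2],[0,0,0],[0,0,0]]}'
python3 - <<'E'
from h import *
plan([573,225.2,52],21.8,1)
E
```

```text
time_s: 3.08
position: [576.6, 225.3, 57.7]
orientation: [-1.56, -0.002, -1.189]
ft_force: [-0.9, 0.3, 0.2]
finger_gap: 93.0
t 3.075 p [576.6 225.3  57.7] jaw 21.85 ori [-1.56  -0.002 -1.189] F [-0.94  0.3   0.19] M [-0.028  0.058 -0.031] gap 93.0
travel [[-1.3, 5.6, -3.5]]
dr [-0.6, 0.05, 0.11]
```

```bash
python3 -m crank '{"hand":[0,0,0.5,1,1,1,1,1],"travel":[[-1,5,-3.5],[0,0,0],[0,0,0],[0,0,0],[0,0,0],[0,0,0],[0,0,0],[0,0,0]],"dr":[[-0.6,0,0],[0,0,0],[0,0,0],[0,0,0],[0,0,0],[0,0,0],[0,0,0],[0,0,0]]}'
python3 - <<'E'
from h import *
st(); snap('wrist','w2')
E
```

```text
time_s: 4.08
position: [574.3, 225.3, 54.7]
orientation: [-1.568, -0.002, -1.189]
ft_force: [-0.3, 0.4, 0.2]
finger_gap: 37.6
t 4.08 p [574.3 225.3  54.7] jaw 21.85 ori [-1.568 -0.002 -1.189] F [-0.32  0.35  0.16] M [-0.171  0.047 -0.055] gap 37.6
```

View pics/w2.png

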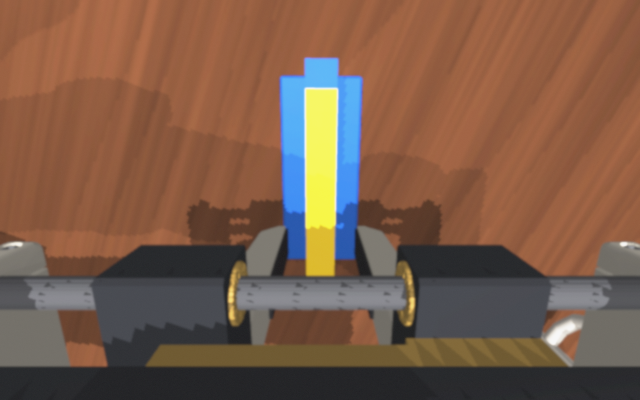

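The fingers straddle the bar at (320,180) and are still closing. I'll lower 3 mm and finish the grip.

```bash
python3 -m crank '{"hand":[1,1,1,1,1,1,1],"travel":[[0,3,0],[0,0,0],[0,0,0],[0,0,0],[0,0,0],[0,0,0],[0,0,0]],"dr":[[0,0,0],[0,0,0],[0,0,0],[0,0,0],[0,0,0],[0,0,0],[0,0,0]]}'
python3 - <<'E'
from h import *
st()
E
```

```text
time_s: 5.0
position: [574.1, 225.2, 51.3]
orientation: [-1.568, -0.002, -1.19]
ft_force: [0.3, -0.3, -0.9]
finger_gap: 13.4
t 5.0 p [574.1 225.2  51.3] jaw 21.84 ori [-1.568 -0.002 -1.19 ] F [ 0.26 -0.34 -0.86] M [-0.114  0.008 -0.02 ] gap 13.4
```

```bash
python3 -m crank '{"hand":[1,1,1,1,1,1],"travel":[[0,-10,0],[0,-25,0],[0,-30,0],[0,-30,0],[0,-25,0],[0,0,0]],"dr":[[0,0,0],[0,0,0],[0,0,0],[0,0,0],[0,0,0],[0,0,0]]}'
python3 - <<'E'
from h import *
st(); snap('wrist','w3'); 
plan([668.4,-44,170],-5.9,10)
E
```

```text
time_s: 5.75
position: [570.7, 224.0, 173.2]
orientation: [-1.577, -0.003, -1.189]
ft_force: [-0.5, 0.4, -3.8]
finger_gap: 13.6
t 5.75 p [570.7 224.  173.2] jaw 21.87 ori [-1.577 -0.003 -1.189] F [-0.5   0.4  -3.84] M [-0.176 -0.063 -0.016] gap 13.6
t 5.8 p [569.5 223.6 171.6] jaw 21.87 ori [-1.581 -0.003 -1.189] F [-0.06  0.11 -4.09] M [-0.166  0.029 -0.02 ] gap 14.2
travel [[28.5, 0.3, -0.8], [28.5, 0.2, 0.6], [28.5, 0.2, 2.0], [28.3, 0.2, 3.4], [28.1, 0.2, 4.7], [27.9, 0.2, 6.1], [27.5, 0.2, 7.4], [27.2, 0.2, 8.7], [26.7, 0.2, 10.1], [26.2, 0.2, 11.3]]
dr [0.05, 2.78, 0.03]
```

View pics/w3.png

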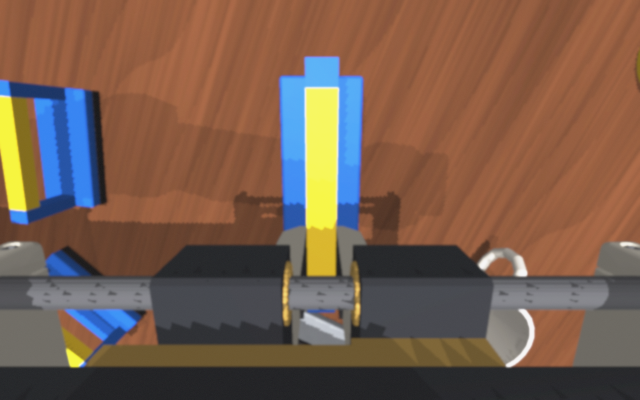

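The block is held square to the gripper (bar ends unchanged at rows 57 to 88) and weighs about 4 N. Moving over the tab end.

```bash
python3 -m crank '{"hand":[1,1,1,1,1,1,1,1,1,1,1,1],"travel":[[28,0,-1],[28,0,0],[28,0,2],[28,0,3],[28,0,5],[28,0,6],[27,0,7],[27,0,9],[27,0,10],[26,0,11],[0,0,0],[0,0,0]],"dr":[[0,2.8,0],[0,2.8,0],[0,2.8,0],[0,2.8,0],[0,2.8,0],[0,2.8,0],[0,2.8,0],[0,2.8,0],[0,2.8,0],[0,2.8,0],[0,0,0],[0,0,0]]}'
python3 - <<'E'
from h import *
plan([668.4,-44,135],-5.9,3)
E
```

```text
time_s: 7.3
position: [655.0, -60.4, 153.2]
orientation: [-1.611, -0.016, -1.708]
ft_force: [-0.1, -0.8, -2.7]
finger_gap: 13.6
t 7.3 p [655.  -60.4 153.2] jaw -7.87 ori [-1.611 -0.016 -1.708] F [-0.05 -0.8  -2.7 ] M [-0.127 -0.009 -0.004] gap 13.6
travel [[-6.1, 5.8, 3.9], [-6.1, 5.9, 3.9], [-6.0, 6.0, 3.9]]
dr [0.78, -0.66, 0.3]
```

```bash
python3 -m crank '{"hand":[1,1,1,1,1,1],"travel":[[-6,6,4],[-6,6,4],[-6,6,4],[0,0,0],[0,0,0],[0,0,0]],"dr":[[0.8,-0.7,0.3],[0.8,-0.7,0.3],[0.8,-0.7,0.3],[0,0,0],[0,0,0],[0,0,0]]}'
python3 - <<'E'
from h import *
plan([668.4,-44,125],-5.9,2)
snap('top','top2'); st()
E
```

```text
time_s: 8.05
position: [668.6, -38.3, 132.3]
orientation: [-1.57, 0.004, -1.664]
ft_force: [0.3, -0.2, -4.4]
finger_gap: 13.7
t 8.05 p [668.6 -38.3 132.3] jaw -5.32 ori [-1.57   0.004 -1.664] F [ 0.31 -0.19 -4.45] M [-0.216  0.055  0.048] gap 13.7
travel [[2.8, 3.7, 0.1], [2.8, 3.7, 0.2]]
dr [-0.03, 0.29, -0.12]
t 8.1 p [668.7 -38.4 132.4] jaw -5.32 ori [-1.57   0.004 -1.664] F [ 0.36 -0.66 -3.62] M [-0.197  0.134 -0.006] gap 13.9
```

Run:
```python
from h import *
p=load('top2')['p'][:,:,::-1]
cv2.imwrite('pics/t2c.png',cv2.resize(p[100:260,220:420],(800,600)[0:2] if 0 else (750,600),interpolation=2))
```

```text
(no output)
```

View pics/t2c.png

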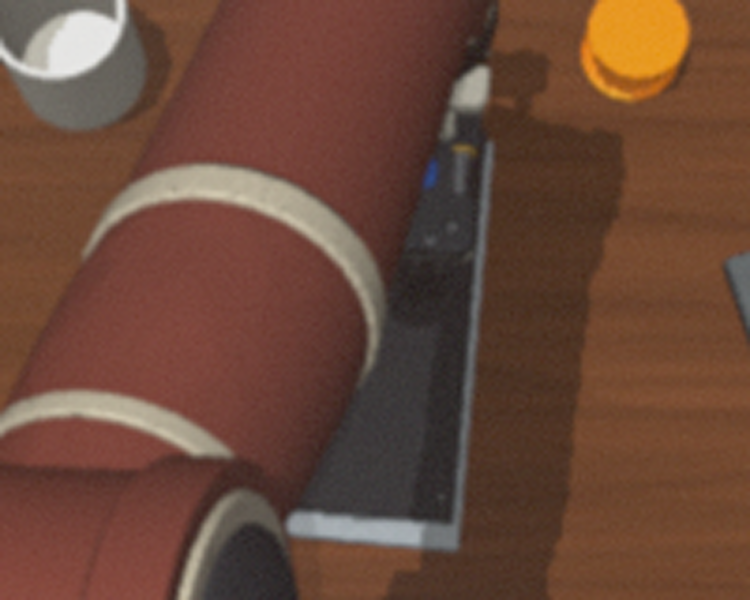

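The top view is mostly hidden by the arm, but the block sits over the plate's tab end and is clear of the mug and spool. Now descending to find contact.

```bash
python3 -m crank '{"hand":[1,1,1,1,1],"travel":[[3,5,0],[3,5,0],[0,5,0],[0,0,0],[0,0,0]],"dr":[[0,0.3,0],[0,0.3,0],[0,0,0],[0,0,0],[0,0,0]]}'
python3 - <<'E'
from h import *
st()
E
```

```text
time_s: 8.72
position: [668.0, -45.9, 116.3]
orientation: [-1.57, 0.003, -1.676]
ft_force: [-0.5, -0.8, -3.8]
finger_gap: 13.8
t 8.72 p [668.  -45.9 116.3] jaw -6.05 ori [-1.57   0.003 -1.676] F [-0.48 -0.81 -3.82] M [-0.156  0.02   0.016] gap 13.8
```

```bash
for i in 1; do python3 -m crank '{"hand":[1,1,1,1],"travel":[[0,4,0],[0,0,0],[0,0,0],[0,0,0]],"dr":[[0,0,0],[0,0,0],[0,0,0],[0,0,0]]}'; done
python3 -m crank '{"hand":[1,1,1,1],"travel":[[0,3,0],[0,0,0],[0,0,0],[0,0,0]],"dr":[[0,0,0],[0,0,0],[0,0,0],[0,0,0]]}'
```

```text
time_s: 9.22
position: [668.3, -45.5, 112.3]
orientation: [-1.569, 0.004, -1.676]
ft_force: [0.3, -0.1, -3.3]
finger_gap: 13.8
time_s: 9.72
position: [668.7, -45.7, 110.0]
orientation: [-1.568, 0.004, -1.676]
ft_force: [-0.1, -0.1, -2.3]
finger_gap: 13.7
```

```bash
python3 -m crank '{"hand":[1,1,1],"travel":[[0,3,0],[0,0,0],[0,0,0]],"dr":[[0,0,0],[0,0,0],[0,0,0]]}'
python3 -m crank '{"hand":[1,1,1],"travel":[[0,3,0],[0,0,0],[0,0,0]],"dr":[[0,0,0],[0,0,0],[0,0,0]]}'
```

```text
time_s: 10.1
position: [669.0, -45.8, 107.8]
orientation: [-1.567, 0.004, -1.676]
ft_force: [-1.4, 0.3, -0.3]
finger_gap: 13.7
time_s: 10.48
position: [669.2, -45.9, 105.7]
orientation: [-1.566, 0.004, -1.676]
ft_force: [-0.6, -0.8, 1.4]
finger_gap: 13.9
```

```bash
python3 -m crank '{"hand":[1,1,1,1],"travel":[[0,4.5,0],[0,0,0],[0,0,0],[0,0,0]],"dr":[[0,0,0],[0,0,0],[0,0,0],[0,0,0]]}'
python3 - <<'E'
from h import *
st(); snap('side','s2')
p=load('s2')['p'][:,:,::-1]
cv2.imwrite('pics/s2c.png',cv2.resize(p[80:280,200:460],(780,600),interpolation=2))
E
```

```text
time_s: 10.98
position: [669.2, -45.9, 102.7]
orientation: [-1.566, 0.005, -1.676]
ft_force: [-2.3, 0.4, 4.1]
finger_gap: 13.3
t 10.97 p [669.2 -45.9 102.7] jaw -6.01 ori [-1.566  0.005 -1.676] F [-2.27  0.4   4.07] M [0.013 0.736 0.021] gap 13.3
```

View pics/s2c.png

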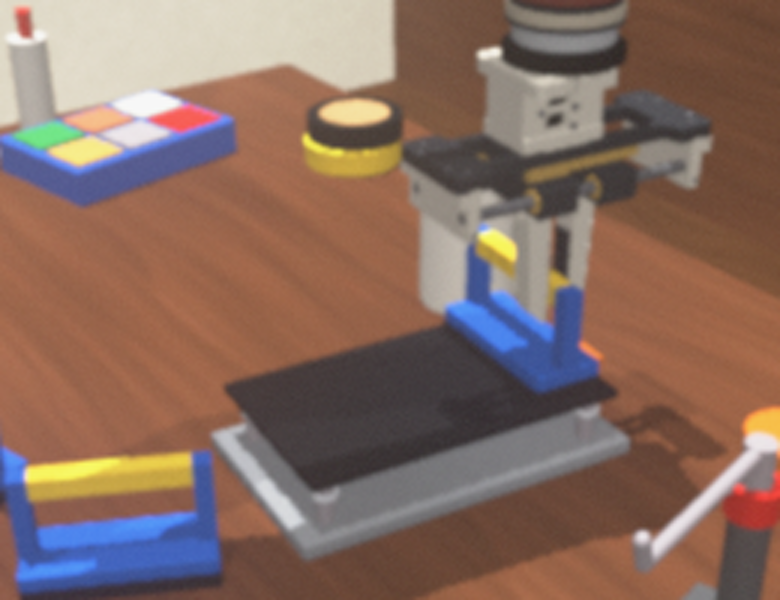

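The block lies flat on the plate at the tab end, pressing about 8 N. I'll check its lateral position with the block's back corner at crop (598,365).

Run:
```python
from h import *
z=load('s2'); c,s=np.cos(np.radians(-5.9)),np.sin(np.radians(-5.9))
def bed(P): d=P[:2]-[592,-4.7]; return (c*d[0]+s*d[1], -s*d[0]+c*d[1])
g=lambda u,v,h: print(np.round(bed(wz(z,200+u/3,80+v/3,h)),1))
g(598,361,72); g(536,376,72); g(447,308,72)   # back top corners (near end right, near end left, far end left)
g(617,392,50); g(318,490,50); g(225,383,50)  # plate corners
```

```text
[103.4 -61.2]
[ 56.5 -57.1]
[55.3 53.5]
[113.7 -71.2]
[-112.2  -73.8]
[-111.6   70.5]
```

```bash
python3 -m crank '{"hand":[1,1,1],"travel":[[0,0.7,-6],[0,0.3,-6],[0,0.3,-6]],"dr":[[0,0,0],[0,0,0],[0,0,0]]}'; python3 -c "
from h import *
st()"
```

```text
time_s: 11.4
position: [660.3, -45.1, 104.6]
orientation: [-1.541, 0.004, -1.677]
ft_force: [3.5, -0.4, 3.6]
finger_gap: 13.3
t 11.4 p [660.3 -45.1 104.6] jaw -6.06 ori [-1.541  0.004 -1.677] F [ 3.52 -0.37  3.62] M [-0.105 -0.946 -0.137] gap 13.3
```

```bash
python3 -m crank '{"hand":[1,1,1],"travel":[[0,0.6,-10],[0,0.6,-10],[0,0.6,-10]],"dr":[[-0.5,0,0],[-0.5,0,0],[-0.5,0,0]]}'
```

```text
time_s: 11.78
position: [630.9, -42.0, 103.0]
orientation: [-1.563, 0.004, -1.677]
ft_force: [4.5, -0.8, 4.8]
finger_gap: 13.7
```

```bash
python3 -m crank '{"hand":[1,1,1],"travel":[[0,0.5,-9],[0,0.5,-9],[0,0.5,-9]],"dr":[[-0.2,0,0],[-0.2,0,0],[-0.2,0,0]]}'
```

```text
time_s: 12.15
position: [603.5, -39.1, 102.1]
orientation: [-1.571, 0.004, -1.677]
ft_force: [5.1, -0.6, 5.6]
finger_gap: 13.6
```

```bash
python3 -m crank '{"hand":[1,1,1],"travel":[[0,0.5,-9],[0,0.5,-9],[0,0.5,-9]],"dr":[[-0.2,0,0],[-0.2,0,0],[-0.2,0,0]]}'
```

```text
time_s: 12.52
position: [576.5, -36.2, 101.6]
orientation: [-1.578, 0.004, -1.677]
ft_force: [5.8, -1.2, 4.6]
finger_gap: 13.8
```

```bash
python3 -m crank '{"hand":[1,1,1],"travel":[[0,0.3,-9],[0,0.3,-9],[0,0.3,-9]],"dr":[[0,0,0],[0,0,0],[0,0,0]]}'
```

```text
time_s: 12.9
position: [549.9, -33.3, 101.9]
orientation: [-1.574, 0.004, -1.677]
ft_force: [5.5, -0.9, 5.1]
finger_gap: 13.7
```

```bash
python3 -m crank '{"hand":[1,1,1],"travel":[[0,0.4,-9],[0,0.4,-9],[0,0.4,-9]],"dr":[[0,0,0],[0,0,0],[0,0,0]]}'
```

```text
time_s: 13.28
position: [523.2, -30.4, 101.7]
orientation: [-1.569, 0.004, -1.677]
ft_force: [4.2, -0.3, 6.0]
finger_gap: 13.8
```

```bash
python3 -m crank '{"hand":[1,1,1,1],"travel":[[0,0.2,-8],[0,0.2,-6],[0,0,0],[0,0,0]],"dr":[[0,0,0],[0,0,0],[0,0,0],[0,0,0]]}'; python3 -c "
from h import *
st(); snap('side','s3')
p=load('s3')['p'][:,:,::-1]
cv2.imwrite('pics/s3c.png',cv2.resize(p[80:280,200:460],(780,600),interpolation=2))"
```

```text
time_s: 13.78
position: [508.0, -28.8, 102.1]
orientation: [-1.567, 0.004, -1.677]
ft_force: [5.6, -0.6, 5.9]
finger_gap: 13.9
t 13.78 p [508.  -28.8 102.1] jaw -6.07 ori [-1.567  0.004 -1.677] F [ 5.61 -0.62  5.95] M [-0.143 -1.205 -0.096] gap 13.9
```

View pics/s3c.png

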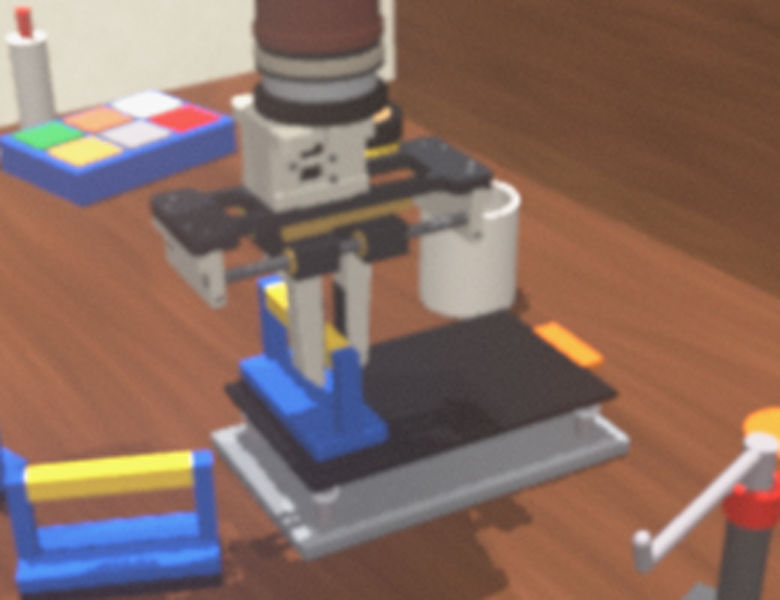

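Run:
```python
from h import *
z=load('s3'); c,s=np.cos(np.radians(-5.9)),np.sin(np.radians(-5.9))
def bed(P): d=P[:2]-[592,-4.7]; return (c*d[0]+s*d[1], -s*d[0]+c*d[1])
g=lambda u,v,h: print(np.round(bed(wz(z,200+u/3,80+v/3,h)),1))
g(385,428,72); g(312,448,72); g(240,362,72)
```

```text
[-59.9 -63.2]
[-109.   -60.9]
[-105.2   56.2]
```

```bash
python3 -m crank '{"hand":[1,1,1,1,1,1],"travel":[[0,-10,0],[0,-20,0],[0,-25,0],[0,-25,0],[0,-20,0],[0,0,0]],"dr":[[0,0,0],[0,0,0],[0,0,0],[0,0,0],[0,0,0],[0,0,0]]}'
python3 - <<'E'
from h import *
th=np.radians(16.1);c,s=np.cos(th),np.sin(th)
f=lambda x,y:(575.7+c*x-s*y,-299.7+s*x+c*y)
print(f(-175,-31.4))
plan([*f(-175,-31.4),195],16.1,9)
E
```

```text
time_s: 14.58
position: [478.3, -25.4, 192.0]
orientation: [-1.64, 0.002, -1.671]
ft_force: [1.0, 0.5, -3.3]
finger_gap: 14.0
(np.float64(416.27132813611576), np.float64(-378.3985297684646))
t 14.575 p [478.3 -25.4 192. ] jaw -5.73 ori [-1.64   0.002 -1.671] F [ 0.97  0.45 -3.31] M [-0.22  -0.07   0.032] gap 14.0
travel [[39.7, -0.2, -3.0], [39.6, -0.2, -4.6], [39.3, -0.1, -6.3], [39.0, -0.1, -8.0], [38.7, -0.1, -9.6], [38.2, -0.1, -11.2], [37.7, -0.2, -12.8], [37.1, -0.2, -14.4], [36.5, -0.3, -16.0]]
dr [0.43, -2.42, -0.1]
```

```bash
python3 -m crank '{"hand":[1,1,1,1,1,1,1,1,1,1,1],"travel":[[39,-1,-3],[39,0,-5],[39,0,-6],[39,0,-8],[38,0,-10],[38,0,-11],[37,0,-13],[37,0,-14],[30,0,-16],[0,0,0],[0,0,0]],"dr":[[0.6,-2.4,0],[0.6,-2.4,0],[0.6,-2.4,0],[0.6,-2.4,0],[0.6,-2.4,0],[0.6,-2.4,0],[0.4,-2.4,0],[0,-2.4,0],[0,-2.4,0],[0,0,0],[0,0,0]]}'
python3 - <<'E'
from h import *
th=np.radians(16.1);c,s=np.cos(th),np.sin(th)
f=lambda x,y:(575.7+c*x-s*y,-299.7+s*x+c*y)
plan([*f(-165,-31.4),182],16.1,3)
snap('top','t4')
snap('side','s4')
p=load('t4')['p'][:,:,::-1]
cv2.imwrite('pics/t4c.png',cv2.resize(p[130:330,380:580],(600,600),interpolation=2))
E
```

```text
time_s: 15.95
position: [382.9, -357.3, 162.3]
orientation: [-1.63, 0.078, -1.272]
ft_force: [-0.2, 0.8, -4.1]
finger_gap: 14.1
t 15.95 p [ 382.9 -357.3  162.3] jaw 17.1 ori [-1.63   0.078 -1.272] F [-0.15  0.82 -4.11] M [-0.26  -0.175  0.006] gap 14.1
travel [[9.5, -8.0, 11.4], [9.6, -7.6, 11.6], [9.8, -7.1, 11.9]]
dr [1.14, 0.38, -1.49]
```

View pics/s4.png

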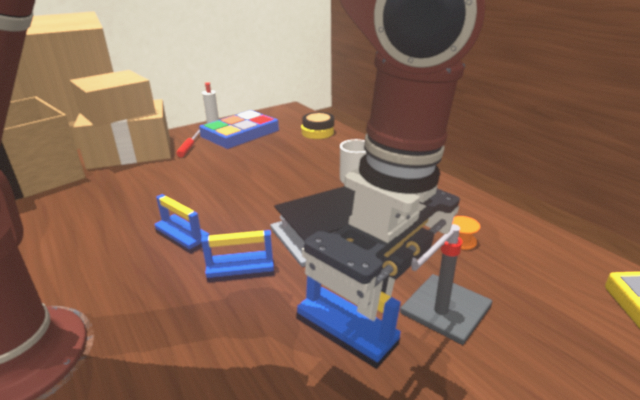

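View pics/t4c.png

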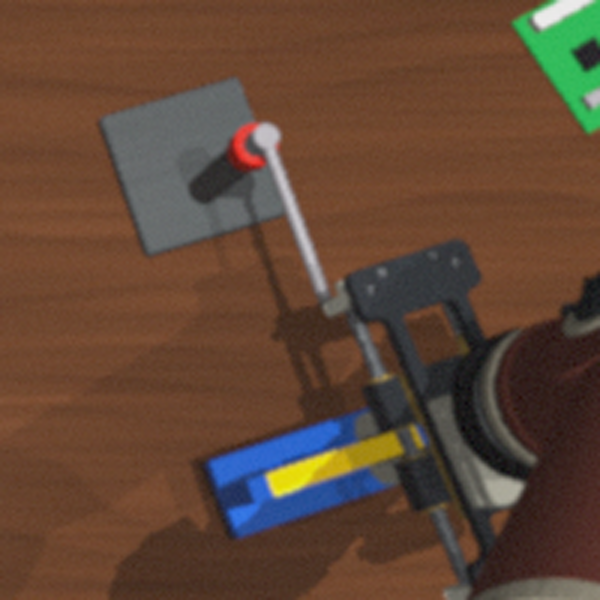

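The block hangs square below the gripper, outside the hook tip and in line with the prong. The arm fell short and tilted, so I'll correct that.

```bash
python3 -m crank '{"hand":[1,1,1,1,1,1],"travel":[[5,-8,4],[9,-8,6],[9,-8,6],[9,0,6],[0,0,0],[0,0,0]],"dr":[[1,0.3,-1.2],[1,0.3,-1.2],[1,0.3,-1.2],[0.4,0.2,-0.8],[0,0,0],[0,0,0]]}'
python3 - <<'E'
from h import *
th=np.radians(16.1);c,s=np.cos(th),np.sin(th)
f=lambda x,y:(575.7+c*x-s*y,-299.7+s*x+c*y)
plan([*f(-165,-31.4),182],16.1,2)
E
```

```text
time_s: 16.8
position: [418.7, -382.1, 187.1]
orientation: [-1.566, -0.006, -1.285]
ft_force: [-0.3, -0.0, -3.5]
finger_gap: 13.9
t 16.8 p [ 418.7 -382.1  187.1] jaw 16.36 ori [-1.566 -0.006 -1.285] F [-0.35 -0.03 -3.51] M [-0.119  0.035  0.005] gap 13.9
travel [[-2.1, 2.6, 4.3], [-2.1, 2.6, 4.3]]
dr [-0.15, 0.13, 0.16]
```

```bash
python3 -m crank '{"hand":[1,1,1,1],"travel":[[-2,2.5,3],[-2,2.5,3],[0,0,0],[0,0,0]],"dr":[[0,0,0],[0,0,0],[0,0,0],[0,0,0]]}'
python3 - <<'E'
from h import *
th=np.radians(16.1);c,s=np.cos(th),np.sin(th)
f=lambda x,y:(575.7+c*x-s*y,-299.7+s*x+c*y)
plan([*f(-60,-31.4),182],16.1,8)
snap('side','s5'); snap('wrist','w5')
p=load('s5')['p'][:,:,::-1]
cv2.imwrite('pics/s5c.png',cv2.resize(p[180:380,270:510],(720,600),interpolation=2))
z=load('s5')
E
```

```text
time_s: 17.3
position: [423.1, -375.3, 180.9]
orientation: [-1.567, -0.003, -1.285]
ft_force: [-0.1, 0.5, -3.3]
finger_gap: 13.8
t 17.3 p [ 423.1 -375.3  180.9] jaw 16.38 ori [-1.567 -0.003 -1.285] F [-0.1   0.51 -3.35] M [-0.192  0.035  0.018] gap 13.8
travel [[0.2, -0.1, 13.4], [0.2, -0.1, 13.4], [0.2, -0.1, 13.4], [0.2, -0.1, 13.4], [0.2, -0.1, 13.4], [0.2, -0.1, 13.4], [0.2, -0.1, 13.4], [0.1, -0.1, 13.4]]
dr [-0.03, 0.03, 0.02]
```

View pics/s5c.png

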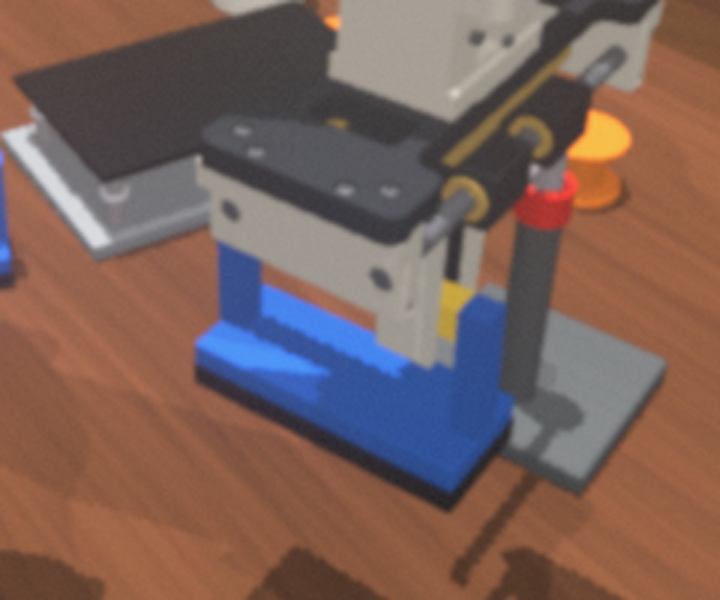

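View pics/w5.png

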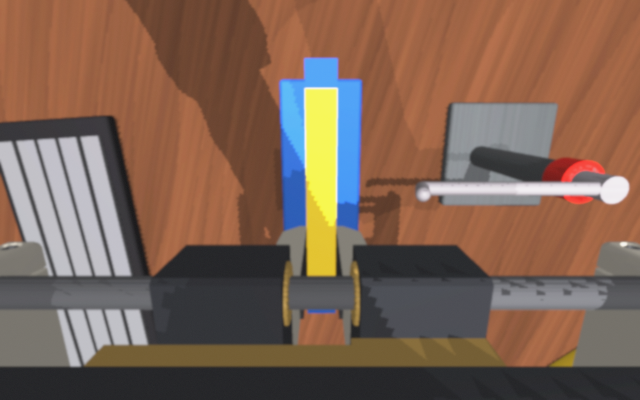

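The wrist view shows the prong level in the image, from tip (423,190) to root (615,190), meeting the bar at row ~190. I'll measure its height and lateral line from depth.

Run:
```python
from h import *
z=load('w5')
th=np.radians(16.1);c,s=np.cos(th),np.sin(th)
def stf(P): d=P[:2]-[575.7,-299.7]; return np.round([c*d[0]+s*d[1],-s*d[0]+c*d[1],P[2]],1)
for u,v in [(423,190),(445,189),(470,189),(500,189),(530,189),(560,188),(590,188),(615,190),(321,100),(321,190)]: print(u,v,z['d'][v-1:v+2,u].round(0),stf(w(z,u,v)))
# depth-free: assume heights
for h in (160,165,170,175,180): print(h,'root axis top',stf(wz(z,615,190,h+4)),'tip',stf(wz(z,423,190,h+18)),'mid',stf(wz(z,520,189,h+4)))
A=wz(z,321.5,88,181-51.3+78);print('bar far end',stf(A))
```

```text
423 190 [168. 168. 168.] [-113.6   -0.2  183.7]
445 189 [180. 180. 180.] [-96.8  -2.5 171.4]
470 189 [180. 179. 180.] [-82.9  -2.1 172.5]
500 189 [180. 182. 181.] [-64.2  -2.6 170. ]
530 189 [179. 181. 182.] [-47.6  -2.3 171.2]
560 188 [181. 181. 180.] [-30.   -1.7 170.8]
590 188 [180. 181. 180.] [-12.7  -1.6 170.9]
615 190 [182. 181. 181.] [  1.6  -2.6 171.3]
321 100 [136. 136. 135.] [-168.6   44.6  204.8]
321 190 [145. 144. 144.] [-168.4    4.8  206. ]
160 root axis top [  8.8  -4.3 164. ] tip [-111.7   -1.6  178. ] mid [-48.6  -3.9 164. ]
165 root axis top [  3.9  -3.1 169. ] tip [-113.4   -0.4  183. ] mid [-51.9  -2.8 169. ]
170 root axis top [ -0.9  -2.  174. ] tip [-115.1    0.8  188. ] mid [-55.2  -1.7 174. ]
175 root axis top [ -5.8  -0.8 179. ] tip [-116.8    2.   193. ] mid [-58.5  -0.5 179. ]
180 root axis top [-10.7   0.3 184. ] tip [-118.5    3.1  198. ] mid [-61.8   0.6 184. ]
bar far end [-168.5   49.3  207.7]
```

The prong axis comes out at 167 (top at 171). The bar underside is now at about 194, which clears the tip at 185, and the back top at about 152 is below the prong bottom at 163. Entering slowly.

```bash
python3 -m crank '{"hand":[1,1,1,1,1],"travel":[[1,-1,6],[1,0,6],[0.5,0,6],[0,0,6],[0,0,0]],"dr":[[0,0,0],[0,0,0],[0,0,0],[0,0,0],[0,0,0]]}'
python3 - <<'E'
from h import *
th=np.radians(16.1);c,s=np.cos(th),np.sin(th)
f=lambda x,y:(575.7+c*x-s*y,-299.7+s*x+c*y)
plan([*f(-60,-33.5),182],16.1,10)
E
```

```text
time_s: 18.02
position: [449.4, -370.5, 182.2]
orientation: [-1.566, -0.004, -1.284]
ft_force: [0.3, 0.7, -2.7]
finger_gap: 13.7
t 18.025 p [ 449.4 -370.5  182.2] jaw 16.41 ori [-1.566 -0.004 -1.284] F [ 0.26  0.67 -2.71] M [-0.121  0.029  0.078] gap 13.7
travel [[0.1, 0.1, 8.1], [0.1, 0.1, 8.1], [0.1, 0.1, 8.1], [0.1, 0.1, 8.1], [0.1, 0.0, 8.1], [0.1, 0.0, 8.1], [0.1, 0.0, 8.1], [0.1, 0.0, 8.1], [0.1, 0.0, 8.1], [0.1, 0.0, 8.1]]
dr [-0.03, 0.03, 0.02]
```

```bash
python3 -m crank '{"hand":[1,1,1,1,1],"travel":[[0,0,7],[0,0,7],[0,0,7],[0,0,7],[0,0,0]],"dr":[[0,0,0],[0,0,0],[0,0,0],[0,0,0],[0,0,0]]}'
python3 -m crank '{"hand":[1,1,1,1,1],"travel":[[0,0,7],[0,0,7],[0,0,7],[0,0,7],[0,0,0]],"dr":[[0,0,0],[0,0,0],[0,0,0],[0,0,0],[0,0,0]]}'
python3 - <<'E'
from h import *
th=np.radians(16.1);c,s=np.cos(th),np.sin(th)
f=lambda x,y:(575.7+c*x-s*y,-299.7+s*x+c*y)
plan([*f(-60,-33.5),182],16.1,3)
snap('wrist','w6')
E
```

```text
time_s: 18.65
position: [478.3, -361.7, 182.2]
orientation: [-1.566, -0.003, -1.284]
ft_force: [-0.8, 0.0, -3.5]
finger_gap: 13.7
time_s: 19.27
position: [507.0, -353.2, 182.2]
orientation: [-1.566, -0.003, -1.284]
ft_force: [-0.7, 0.3, -4.3]
finger_gap: 13.6
t 19.275 p [ 507.  -353.2  182.2] jaw 16.43 ori [-1.566 -0.003 -1.284] F [-0.66  0.28 -4.32] M [-0.118  0.08  -0.032] gap 13.6
travel [[0.4, 0.1, 7.0], [0.4, 0.1, 7.0], [0.4, 0.1, 7.0]]
dr [-0.09, 0.11, 0.06]
```

View pics/w6.png

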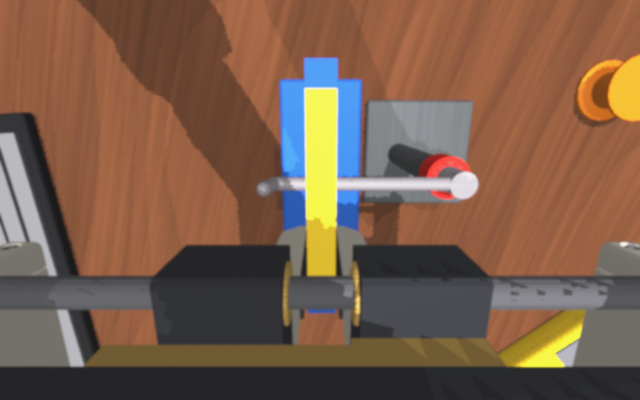

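The prong now passes under the bar at (321,185), with the tip at (265,188) outside and the tube at (450,178). A bit further in, then lower.

```bash
python3 -m crank '{"hand":[1,1,1,1],"travel":[[0.5,0,7],[0.5,0,7],[0.5,0,4],[0,0,0]],"dr":[[0,0,0],[0,0,0],[0,0,0],[0,0,0]]}'
python3 -m crank '{"hand":[1,1,1,1,1],"travel":[[0,4,0],[0,5,0],[0,5,0],[0,4,0],[0,0,0]],"dr":[[0,0,0],[0,0,0],[0,0,0],[0,0,0],[0,0,0]]}'
```

```text
time_s: 19.82
position: [525.0, -349.9, 182.2]
orientation: [-1.567, -0.003, -1.285]
ft_force: [0.0, 0.0, -2.7]
finger_gap: 13.6
time_s: 20.45
position: [523.9, -350.1, 162.4]
orientation: [-1.569, -0.002, -1.286]
ft_force: [-0.3, 0.3, -4.1]
finger_gap: 14.0
```

```bash
python3 -m crank '{"hand":[1,1,1],"travel":[[0,2,0],[0,0,0],[0,0,0]],"dr":[[0,0,0],[0,0,0],[0,0,0]]}'
```

```text
time_s: 20.82
position: [524.2, -350.4, 160.6]
orientation: [-1.568, -0.003, -1.286]
ft_force: [-0.2, 0.6, -2.5]
finger_gap: 13.2
```

```bash
python3 -m crank '{"hand":[1,1,1],"travel":[[0,1.5,0],[0,0,0],[0,0,0]],"dr":[[0,0,0],[0,0,0],[0,0,0]]}';python3 -m crank '{"hand":[1,1,1],"travel":[[0,1,0],[0,0,0],[0,0,0]],"dr":[[0,0,0],[0,0,0],[0,0,0]]}'
```

```text
time_s: 21.2
position: [524.3, -350.5, 160.0]
orientation: [-1.567, -0.003, -1.286]
ft_force: [-0.2, 0.6, -3.0]
finger_gap: 13.3
time_s: 21.58
position: [524.3, -350.6, 159.8]
orientation: [-1.567, -0.003, -1.286]
ft_force: [0.0, 0.2, -1.5]
finger_gap: 14.1
```

```bash
python3 -m crank '{"hand":[1,1,1],"travel":[[0,1.5,0],[0,0,0],[0,0,0]],"dr":[[0,0,0],[0,0,0],[0,0,0]]}'
python3 - <<'E'
from h import *
st(); snap('wrist','w7'); z=load('w7')
th=np.radians(16.1);c,s=np.cos(th),np.sin(th)
def stf(P): d=P[:2]-[575.7,-299.7]; return np.round([c*d[0]+s*d[1],-s*d[0]+c*d[1],P[2]],1)
p=z['p'].astype(int)
m=(p[...,0]>200)&(p[...,1]>190)&(p[...,2]<120); m[:,:250]=0; m[:,400:]=0; m[230:]=0
v,u=np.nonzero(m);print(u.min(),u.max(),v.min()); print('bar end',stf(wz(z,u.mean(),v.min()-.5,185.5)))
E
```

```text
time_s: 21.95
position: [524.4, -350.6, 159.6]
orientation: [-1.566, -0.004, -1.286]
ft_force: [-1.9, 1.1, 1.3]
finger_gap: 13.7
t 21.95 p [ 524.4 -350.6  159.6] jaw 16.31 ori [-1.566 -0.004 -1.286] F [-1.93  1.11  1.29] M [0.161 0.325 0.053] gap 13.7
306 335 90
bar end [-64.6  44.3 185.5]
```

View pics/w7.png

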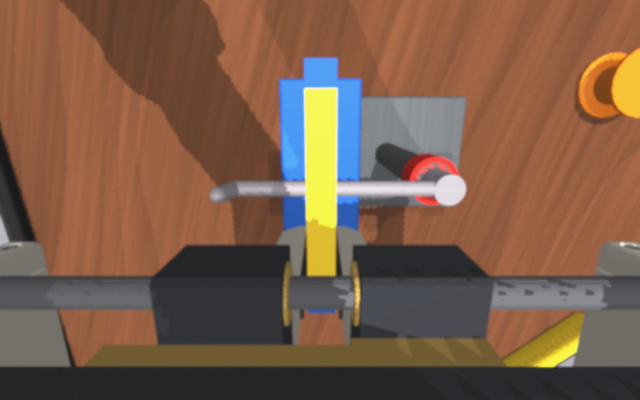

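The bar middle is at stand (-65,-3) against the prong at y≈-2, resting with about 5 N. Releasing.

```bash
python3 -m crank '{"hand":[0.9,0.8,0.7,0.6,0.5,0.5,0.5,0.5],"travel":[[0,0,0],[0,0,0],[0,0,0],[0,0,0],[0,0,0],[0,0,0],[0,0,0],[0,0,0]],"dr":[[0,0,0],[0,0,0],[0,0,0],[0,0,0],[0,0,0],[0,0,0],[0,0,0],[0,0,0]]}'
python3 - <<'E'
from h import *
st(); snap('wrist','w8')
E
```

```text
time_s: 23.0
position: [525.8, -351.7, 159.4]
orientation: [-1.564, -0.007, -1.286]
ft_force: [0.5, -0.1, 0.5]
finger_gap: 46.3
t 23.0 p [ 525.8 -351.7  159.4] jaw 16.3 ori [-1.564 -0.007 -1.286] F [ 0.5  -0.11  0.48] M [-0.053  0.083  0.003] gap 46.3
```

View pics/w8.png

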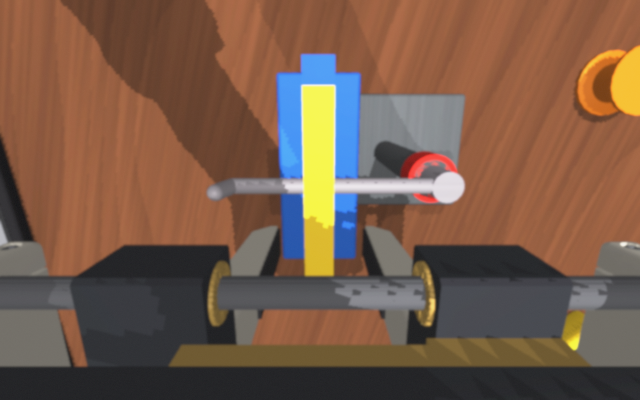

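The block hangs nearly level on the prong, with the fingers clear on both sides at (255,255) and (385,255). Retreating slowly straight up.

```bash
python3 -m crank '{"hand":[0.5,0.5,0.5,0.5,0.5,0.5,0.5,0.5,0.5,0.5],"travel":[[0,-3,0],[0,-6,0],[0,-8,0],[0,-8,0],[0,-8,0],[0,-8,0],[0,-8,0],[0,-8,0],[0,-10,0],[0,0,0]],"dr":[[0,0,0],[0,0,0],[0,0,0],[0,0,0],[0,0,0],[0,0,0],[0,0,0],[0,0,0],[0,0,0],[0,0,0]]}'
python3 -m crank '{"hand":[0.5,0.5,0.5,0.5,0.5,0.5],"travel":[[0,-15,0],[0,-20,0],[0,-20,0],[0,-10,0],[0,0,0],[0,0,0]],"dr":[[0,0,0],[0,0,0],[0,0,0],[0,0,0],[0,0,0],[0,0,0]]}'
python3 - <<'E'
from h import *
st(); snap('side','s9'); snap('wrist','w9'); st()
p=load('s9')['p'][:,:,::-1]
cv2.imwrite('pics/s9c.png',cv2.resize(p[180:380,330:570],(720,600),interpolation=2))
E
```

```text
time_s: 24.3
position: [525.6, -351.8, 232.5]
orientation: [-1.562, -0.009, -1.287]
ft_force: [-0.1, 0.6, -0.3]
finger_gap: 46.5
time_s: 25.05
position: [524.4, -351.0, 300.5]
orientation: [-1.564, -0.008, -1.287]
ft_force: [-0.0, -0.4, -0.4]
finger_gap: 46.3
t 25.05 p [ 524.4 -351.   300.5] jaw 16.28 ori [-1.564 -0.008 -1.287] F [-0.02 -0.38 -0.43] M [-0.069  0.079 -0.003] gap 46.3
t 25.15 p [ 524.4 -351.   300.4] jaw 16.28 ori [-1.564 -0.007 -1.287] F [-0.11  0.24 -0.92] M [-0.087  0.057 -0.001] gap 46.6
```

View pics/s9c.png

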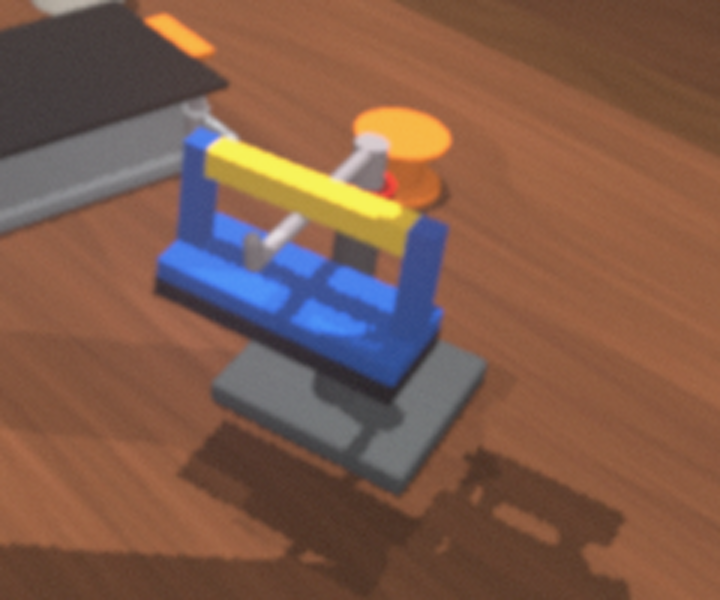

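View pics/w9.png

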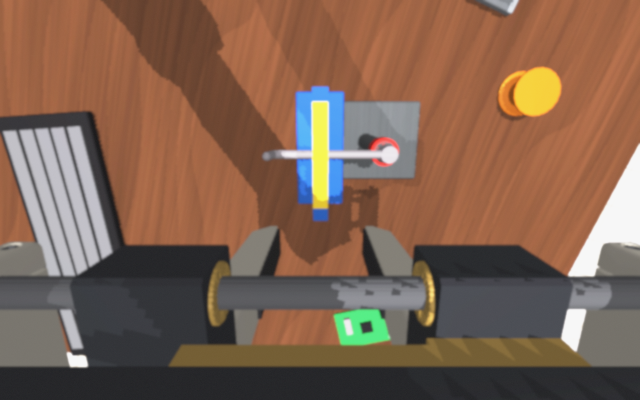

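The block hangs on the prong: bar ends at crop (210,155) and (410,230), prong under the middle, hand clear. I'll check that it is at rest, its tilt, and the bystanders.

```bash
python3 -m crank '{"hand":[0.5,0.5,0.5,0.5,0.5,0.5,0.5,0.5],"travel":[[0,0,0],[0,0,0],[0,0,0],[0,0,0],[0,0,0],[0,0,0],[0,0,0],[0,0,0]],"dr":[[0,0,0],[0,0,0],[0,0,0],[0,0,0],[0,0,0],[0,0,0],[0,0,0],[0,0,0]]}'
python3 - <<'E'
from h import *
snap('side','s10'); snap('top','t10'); snap('wrist','w10')
a=load('s9')['p'].astype(int);b=load('s10')['p'].astype(int)
d=np.abs(a-b).max(2); print('side diff over 1s', (d[200:330,370:490]>40).sum())
z=load('w10'); p=z['p'].astype(int)
m=(p[...,0]>180)&(p[...,1]>160)&(p[...,2]<110); m[:,:290]=0; m[:,350:]=0; m[225:]=0
v,u=np.nonzero(m); th=np.radians(16.1);c,s=np.cos(th),np.sin(th)
X=np.array([w(z,x,y) for x,y in zip(u,v)]); k=X[:,2]>150; X=X[k]
D=X[:,:2]-[575.7,-299.7]; ys=-s*D[:,0]+c*D[:,1]; xs=c*D[:,0]+s*D[:,1]
f=np.polyfit(ys,X[:,2],1); print('bar y range',ys.min(),ys.max(),'x',xs.mean(),'z',X[:,2].mean(),'tilt deg',np.degrees(np.arctan(f[0])))
t=load('t10')['p'].astype(int); t0=load('top0')['p'].astype(int)
dd=np.abs(t-t0).max(2)
print('mug diff',(dd[80:140,200:265]>50).sum(),'spool diff',(dd[90:130,370:410]>50).sum())
cv2.imwrite('pics/t10.png',load('t10')['p'][:,:,::-1])
E
```

```text
time_s: 26.15
position: [524.0, -350.7, 299.0]
orientation: [-1.566, -0.006, -1.287]
ft_force: [0.0, -0.1, 0.7]
finger_gap: 46.6
side diff over 1s 0
bar y range -50.23657095283692 43.08498405947364 x -64.48603286575882 z 186.51380012224922 tilt deg 3.6404098963945937
mug diff 0 spool diff 0
```

View pics/t10.png

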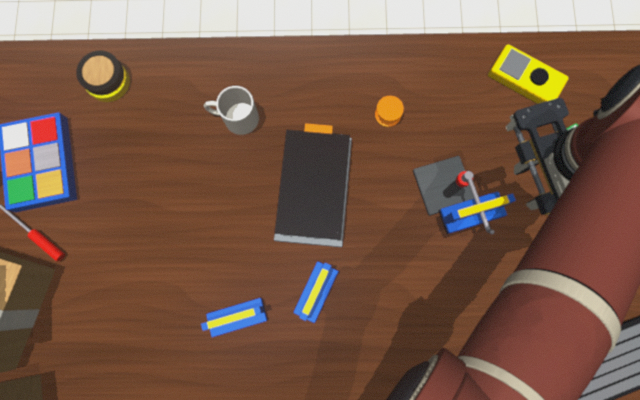

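The block hangs still at (478,211) in the top view with a tilt of about 4°, and the mug and spool have not moved. Handing in.

```bash
python3 -c "
from bench import env
env.job_done(); print(env.sense()['time_s'])"
```

```text
the job is handed in; nothing more can be done
the job is handed in; nothing more can be done
```

The job is handed in, at about 26 s of the 67 s allowed. It gave no verdict, so the results below are my own checks.

- **Stroke:** I picked the leftmost block by its bar, about 31 mm to one side of the middle. I rubbed it flat along the plate from about +80 mm (tab end) to about -83 mm. Between rows the wrist force less the block's weight read about 7.5–10 N, and the block stayed about 2 mm off the plate's centreline. Contact came at a plate height of about 59 mm.
- **Hang:** The block hangs on the prong, whose axis is about 167 mm up by camera depth and touch. The bar's middle is at about (-64, -3.5) mm in the stand's frame and the tilt is about 4°. The side picture did not change over the last second.
- **Clearances:** The hand is open and more than 100 mm above the block. The mug and spool are unchanged in the top view.

No final check failed. On a few fast moves the arm drifted by up to about 35 mm and tilted by up to about 6°, in free space. I corrected the pose each time, and I saw no contact in the pictures or force readings.

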